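# Lock the bearing tester and hold its sprung cover at the set pointer

## Robot

A 6-joint arm with a two-finger parallel gripper is mounted at the origin on the work surface. World frame = base frame: x ahead of the robot, y to its left, z up, the work surface at z = 0. Lengths are in m, angles in degrees, forces in N, time in s.
With the tool pointing down it reaches from about 0.275 to 0.875 m from the base axis. Payload 12.5 kg.
Tool frame: the origin (TCP) lies between the finger pads; the fingertips stand 8 mm ahead of it and the grasp point (between the pads) lies 11 mm behind it; x points along the fingers, z is the direction in which the jaws open and shut, and the axes are right-handed (so a half turn about x gives the same grasp; the last joint's range is limited). The gripper opens to 85 mm and grips with 20 to 120 N. Pads are 22 mm wide; open, the fingers measure 114 mm over their backs; the gripper's body (76 mm by 85 mm) begins 54 mm behind the grasp point. The pads swing forward as they close: fully open they stand 13 mm farther back than shut.
Start: joints at [61.215, 20.094, 94.641, -0, 65.266, -4.847], TCP at [0.223, 0.503, 0.239] pointing down, gripper open.
Joint ranges: [-157.81, 157.81], [-45, 120.19], [0.68, 151.7], [-89.99, 269.99], [4.06, 180], [-164.3, 164.3]. Speed limits (degrees/s): [127.2, 127.2, 159.86, 180, 180, 180].

## Interface

Orientations are given as [roll, pitch, yaw] about the fixed x, y, z axes, in that order (R = Rz(yaw) Ry(pitch) Rx(roll)).
In Python, from rig import * gives the robot as it stands.
- The arm moves only by the tool play_rows, never from a script. Its argument "motion" is a list of rows, each a list of 5 numbers: the gripper command: -1 is fully open, 1 is shut, values between are in proportion, then the shift along the world's x, y, z each as a share of 40 mm, from -1 to 1, then the turn about the world's z as a share of 90 degrees, from -1 to 1. A call has 1 to 20 rows; each row shifts and turns the commanded pose from where the row before left it; what a row does not reach is not made up. A row lasts 1/12 s, in which the tool goes at most 41.7 mm and 7.16 degrees, less where a joint would pass 70% of its speed; a pose out of reach is approached as far as the arm can. A call with a number of a shift or a turn outside -1 to 1 is refused whole. A call with a gripper value outside its range is refused whole. The fingers move at their own pace and stop on an object; the grip force is fixed at half the most. Time passes only in rows, so rows that do not move let the fingers close. It gives the time, the measured TCP pose, the force and the opening at its end, in the units of the state.
- get_obs(): the state, without advancing time (a new reading comes with each control period).
- camera(name): name is "side" or "top"; returns (picture, depth): 400x640x3 uint8, red, green, blue; 400x640 float32, m along the optical axis (not along the pixel's ray), 0 where there is no reading.
- get_calibration(name): a dict with "fovy" (degrees; the focal length in pixels is half the picture's height over the tangent of half this angle, whatever the lens; pixels are square), "cx", "cy" (the principal point, pixels), "k1" (the pictures are not rectified: a ray, as slopes to the right and down, at radius r is drawn at 1 + k1 r^2 times it, then the intrinsics apply), "rvec" (rotation vector, rad) and "tvec" (3), from world to camera coordinates, as OpenCV has them. Camera axes: x right, y down, z forward; pixel columns grow to the right and rows downward; lengths in m; the calibration is good to about 2 mm. A picture is of the moment at which its call begins. get_calibration takes no time and is no camera call.
- finish_job(): hands the job in, once; it reports no verdict.
The state is a dict: "t": time; "qpos": joint angles; "joint_vel": joint speeds; "effort": joint torques, N m; "position": TCP position; "tool_rot": TCP orientation; "contact_force": force on the tool from outside, world axes, zero at the start; "wrist_torque": the same for the moment, N m; "opening": finger opening in m.
Only numpy, scipy, OpenCV 4.12 (cv2) and the standard library are available. Lean on these libraries where they do the work, as an engineer would, in place of code of your own. Each camera call takes 0.05 s, during which the arm holds its last target. There are 200 camera calls.

## Task

On the bearing tester, swing the spindle lock bar fully home into its keeper while the cover is still shut. Then lift the sprung cover by its bar handle until it lines up with (lies parallel to) the sloping set pointer strip beside it and hold it there: finish while still holding it, because the spring shuts it if you let go. Do not shift the set pointer, and leave the other things on the bench where they are.

Things in the scene. Friction and masses are not known exactly. Their poses are not given: they have to be found in the camera images.
- tester: bearing tester, fixed to the bench: dark steel base plate 200 x 400 x 12 mm (x from -100 to 100, y from -190 to 210 mm) with a grey open well 150 (x) x 200 (y) mm whose middle is at y = -50 mm and whose rim is 97 mm above the bench. Origin: on the bench, under the plate's middle; x points away from the robot across the tester at yaw 0, y to the lock bar's side, z up. On the well's right side (y = -176 mm) stands an aluminium quadrant arc, up to 225 mm high.
- cover (a joint): angle of the aluminium cover (156 x 204 x 6 mm, 0.3 to 0.5 kg) hinged along the well's far edge: 0 shut and level, grows as the front edge rises, up to 1.4 rad. A spring always pulls it shut: about 0.7 N m at 0 plus 1.1 N m per rad, with the weight about 5 to 10 N at the handle. It does not stay open by itself.
- cover_bar (a point): middle of the cover's handle: a round steel bar 12 mm in diameter, 120 mm long, parallel to the hinge (along the tester's y), with clear space around it. On the shut cover it lies 45 mm (to the robot's side) in front of the well's front wall and 136 mm above the bench, 33 mm over the cover's top; 198 mm from the hinge line. Axes turn with the cover and equal the tester's when shut.
- cover_hinge (a point): middle of the cover's hinge line, 100 mm above the bench; the hinge line runs along the tester's y. With the cover shut the handle's middle is 195 mm towards tester -x and 36 mm above this point.
- pointer (a joint): angle of the set pointer, measured as the cover's angle and about the same hinge line (0 level): it was set beforehand between 0.40 and 0.80 rad and is the angle at which the cover must be held. Stiff; not to be moved.
- pointer_tip (a point): free end of the set pointer, a thin dark steel strip 180 mm long, 14 mm high, 5 mm thick, between the cover's right edge and the quadrant arc (tester y = -163 mm), with a round clamping stud where it crosses the arc; it slopes up from the hinge towards the robot, and this point is 180 mm from the hinge line. Axes: x along the strip towards the hinge; they equal the axes of cover_bar when the cover is at the pointer's angle.
- latch (a joint): angle of the spindle lock bar, turning level about its upright post: 0 fully home in its keeper (a stop), grows as it opens, up to 1.8 rad; starts between 0.75 and 1.5. Stays where it is left; takes about 1.5 N at the knob.
- latch_knob (a point): middle of the upright black plastic knob on the lock bar: 18 mm in diameter, 36 mm high (from 65.5 to 101.5 mm above the bench; this point at 83.5), over a flat steel bar 14 mm wide whose top is at 59.5 mm. It goes round the post at 80 mm radius; home, it is at tester y = 100 mm, 50 mm from the well's left wall; the keeper reaches out 30 mm from that wall and up to 73 mm height.
- latch_pivot (a point): lock bar's post axis, at tester x = 0, y = 180 mm, 55.5 mm above the bench. At angle q the knob lies from here towards (-sin q, -cos q) in the tester's x and y: home it points to -y, at the well; opening swings it towards the robot (-x).
- roller: white nylon roller standing on end, 56 mm diameter, 75 mm high; leave it alone. Origin: middle of its underside.
- housing: black steel bearing housing (pillow block), 50 x 140 mm foot, 89 mm high; leave it alone. Origin: middle of its underside.
- ring_gauge: polished steel ring gauge lying flat, 72 mm outside, 42 mm bore, 20 mm high; leave it alone. Origin: middle of its underside.
- mallet: copper mallet lying down, wooden handle, about 260 mm long and 36 mm high; its copper head is the end away from the robot; leave it alone. Origin: middle of its underside.
- bearing: steel bearing ring lying flat, 62 mm outside, 16 mm high; leave it alone. Origin: middle of its underside.
- master: steel setting cylinder standing on end, 32 mm diameter, 60 mm high; leave it alone. Origin: middle of its underside.
- block: dark steel parallel block, 50 x 75 x 35 mm; leave it alone. Origin: middle of its underside.

How it is judged (in metres and radians):
On the way:
1. the lock bar is home in its keeper while the cover is still shut (value of joint latch below 0.07 rad and value of joint cover below 0.08 rad), for 0.2 s.
At the end, for the whole second after the job is handed in: the lock bar is home (within 0.07 rad of its stop), and the cover is held still by the fingers alone, parallel to the set pointer within 0.07 rad (4 degrees), through the last second; no other thing props it (value of joint latch below 0.07 rad and angle between the x axis of cover_bar and the x axis of pointer_tip, either way round below 0.07 rad and value of joint cover above 0.3 rad and velocity of joint cover between -0.1 and 0.1 rad/s and contact force between the fingers and cover above 1.5 N and contact force between cover and roller below 0.3 N and contact force between cover and housing below 0.3 N and contact force between cover and ring_gauge below 0.3 N and contact force between cover and mallet below 0.3 N and contact force between cover and bearing below 0.3 N and contact force between cover and master below 0.3 N and contact force between cover and block below 0.3 N); the arm keeps its last pose, push and grip.
It fails at once if the cover lifted while the lock bar is not home (value of joint cover above 0.12 rad and value of joint latch above 0.1 rad).
It fails at once if the set pointer shifted (distance of pointer_tip from where it was at the start of the episode above 0.008 m).
It fails at once if another thing on the bench moved more than 30 mm (distance of any of roller, housing, ring_gauge, mallet, bearing, master, block from where it was at the start of the episode above 0.03 m).
It also fails if it takes over 38 s, if anything falls off the work surface, if the arm or the gripper's body presses on something with over 40 N, if the wrist force passes 120 N, or if a joint passes its speed limit or range.

## Working session

There is one attempt and no reset: what is moved stays moved. The work goes in short steps, Python scripts to look and compute and a tool call to move; the robot and the scene stay as the last step left them, time stands still between calls to the robot, and variables do not carry over. Pictures are saved under pics/ and viewed, on a budget of 10 in all, crops included, one or two more only if the job needs it, and the job is handed in when it is done.

Besides the shell and the picture viewer there is one more tool, called in YAML: its name, and indented under it one key for each argument. play_rows: Moves the arm, as the interface text tells. Shift numbers are shares of 40 mm and turn numbers shares of 90 degrees, none past 1 either way. Its arguments: {"type":"object","properties":{"motion":{"type":"array","items":{"type":"array","items":{"type":"number","minimum":-1,"maximum":1}}}},"required":["motion"]}

```bash
mkdir -p pics
cat > h.py <<'E'
from rig import *
import numpy as np, cv2
def cloud(name):
    im,d=camera(name); c=get_calibration(name)
    f=200/np.tan(np.radians(c['fovy'])/2)
    K=np.array([[f,0,c['cx']],[0,f,c['cy']],[0,0,1]])
    D=np.array([c['k1'],0,0,0,0],float)
    u,v=np.meshgrid(np.arange(640),np.arange(400))
    p=cv2.undistortPoints(np.stack([u,v],-1).reshape(-1,1,2).astype(float),K,D).reshape(400,640,2)
    P=np.dstack([p*d[...,None],d])
    R=cv2.Rodrigues(np.array(c['rvec'],float))[0]
    W=(P-np.array(c['tvec'],float).ravel())@R
    W[d==0]=np.nan
    return im,W
E
python3 - <<'E'
from h import *
for n in ('side','top'):
    im,W=cloud(n); np.save(n+'.npy',W); cv2.imwrite(f'pics/{n}0.png',im[...,::-1])
    c=get_calibration(n);R=cv2.Rodrigues(np.array(c['rvec'],float))[0];print(n,-R.T@np.ravel(c['tvec']),R[2])
print(get_obs())
E
```

```text
side [ 0.21832421 -0.69575545  0.60709714] [ 0.36860326  0.75973817 -0.53565805]
top [ 0.41593931 -0.01455477  1.22728565] [ 0.13996929  0.02102161 -0.98993267]
{'t': 0.1, 'qpos': array([ 6.12124033e+01,  2.01197467e+01,  9.46728595e+01,  1.18506494e-03,
        6.52638434e+01, -4.84847720e+00]), 'joint_vel': array([ 0.05788508, -0.10744872, -0.11781312,  0.04069098,  0.06283457,
        0.03051666]), 'effort': array([ 1.16187290e-03, -5.06819844e+01, -2.91878986e+01, -1.22191123e-04,
        2.66080024e-03, -2.22477311e-06]), 'position': array([0.22302015, 0.50245065, 0.23882943]), 'tool_rot': array([ 174.05968797,   89.94354018, -119.87992798]), 'contact_force': array([ 0.19499144,  0.22317946, -0.69075181]), 'wrist_torque': array([-0.04574805,  0.02328444, -0.02564124]), 'opening': 0.08553597924644}
```

View pics/side0.png

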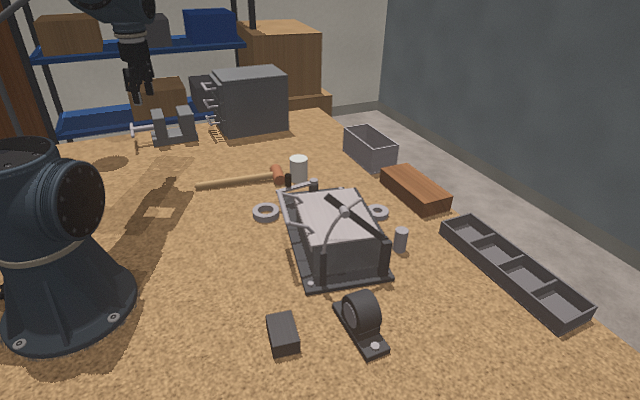

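View pics/top0.png

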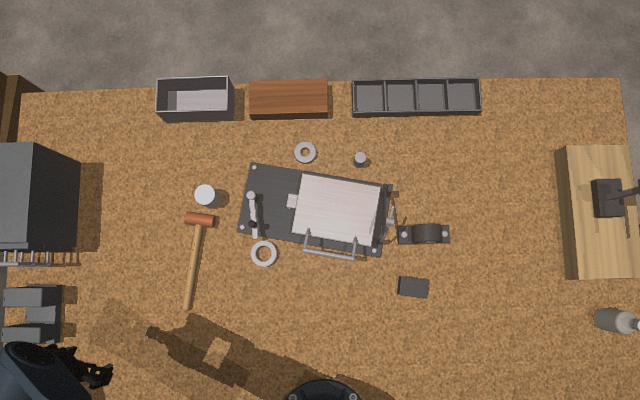

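The views show the tester in the middle (top view: cover around (338,208), handle bar (330,252), lock bar from post (251,195) to knob near (256,232)). I measure it next.

Run:
```python
from h import *
W=np.load('top.npy'); im=cv2.imread('pics/top0.png')
for u,v in [(252,164),(240,229),(378,254),(393,186),(251,194),(254,228),(256,234),(306,236),(330,252),(356,258),(264,253),(205,195),(300,176),(382,186),(375,240),(297,235)]:
    print((u,v),np.round(W[v,u],3))
z=W[...,2]; m=np.zeros(z.shape,bool); m[150:265,225:400]=True
c=m&(z>.098)&(z<.114); c=cv2.morphologyEx(c.astype(np.uint8),cv2.MORPH_OPEN,np.ones((7,7)))>0
r=cv2.minAreaRect(W[c][:,:2].astype(np.float32)*1000); print('cover',r,W[c][:,2].mean())
b=m&(z>.125)&(z<.15)
n,l,s,ce=cv2.connectedComponentsWithStats(b.astype(np.uint8))
for i in range(1,n):
    if s[i,4]>8: print(s[i],W[l==i].mean(0),W[l==i].min(0),W[l==i].max(0))
k=m&(z>.05)&(z<.12); k[:,285:]=0
v,u=np.where(k)
for a in zip(u,v): 
    if z[a[1],a[0]]>.066: print(a,np.round(W[a[1],a[0]],3),end=';')
crop=np.hstack([cv2.resize(im[150:270,225:405],(720,480),interpolation=cv2.INTER_CUBIC)])
cv2.imwrite('pics/c1.png',crop)
s=cv2.imread('pics/side0.png'); cv2.imwrite('pics/c2.png',cv2.resize(s[165:295,240:410],(785,600),interpolation=cv2.INTER_CUBIC))
```

```text
(252, 164) [0.709 0.186 0.01 ]
(240, 229) [0.526 0.218 0.011]
(378, 254) [ 0.451 -0.158  0.01 ]
(393, 186) [ 0.639 -0.207  0.002]
(251, 194) [0.614 0.179 0.063]
(254, 228) [0.524 0.171 0.061]
(256, 234) [0.508 0.166 0.059]
(306, 236) [0.495 0.032 0.127]
(330, 252) [ 0.46  -0.028 -0.001]
(356, 258) [ 0.442 -0.098  0.001]
(264, 253) [0.46  0.153 0.001]
(205, 195) [0.613 0.3   0.072]
(300, 176) [0.671 0.051 0.013]
(382, 186) [ 0.638 -0.175  0.013]
(375, 240) [ 0.489 -0.151  0.011]
(297, 235) [0.507 0.061 0.016]
cover ((567.7852172851562, -44.276153564453125), (204.21600341796875, 163.3866729736328), 78.8641586303711) 0.1029633747588901
[383 191   3  12  26] [ 0.58819378 -0.16267292  0.13712807] [ 0.57349029 -0.16701006  0.12552115] [ 0.60401052 -0.1583208   0.14823744]
[302 235  54  27 335] [ 0.45371756 -0.02122838  0.13819585] [ 0.43195232 -0.08811891  0.12557748] [0.49789709 0.04170712 0.14558216]
[382 236   4   4  11] [ 0.48757805 -0.15640962  0.13889046] [ 0.48419179 -0.15952456  0.1254214 ] [ 0.4903819  -0.15429451  0.14992544]
(np.int64(249), np.int64(193)) [0.616 0.184 0.067];(np
[... 2153 characters left out ...]
, np.int64(225)) [0.528 0.166 0.096];(np.int64(255), np.int64(225)) [0.529 0.165 0.083];(np.int64(256), np.int64(225)) [0.531 0.165 0.067];(np.int64(249), np.int64(226)) [0.526 0.178 0.099];(np.int64(250), np.int64(226)) [0.526 0.176 0.098];(np.int64(251), np.int64(226)) [0.525 0.173 0.1  ];(np.int64(252), np.int64(226)) [0.525 0.17  0.101];(np.int64(253), np.int64(226)) [0.526 0.168 0.097];(np.int64(254), np.int64(226)) [0.527 0.167 0.085];(np.int64(255), np.int64(226)) [0.527 0.166 0.077];(np.int64(251), np.int64(227)) [0.524 0.175 0.089];(np.int64(252), np.int64(227)) [0.524 0.172 0.089];(np.int64(253), np.int64(227)) [0.524 0.17  0.083];(np.int64(254), np.int64(227)) [0.525 0.168 0.08 ];
```

View pics/c1.png

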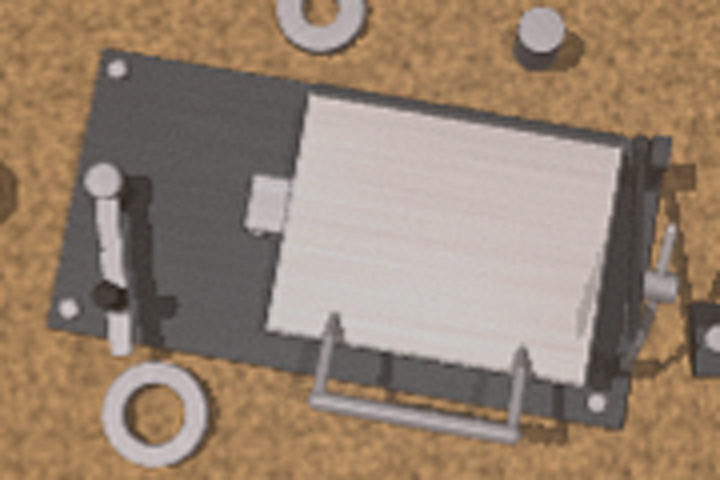

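View pics/c2.png

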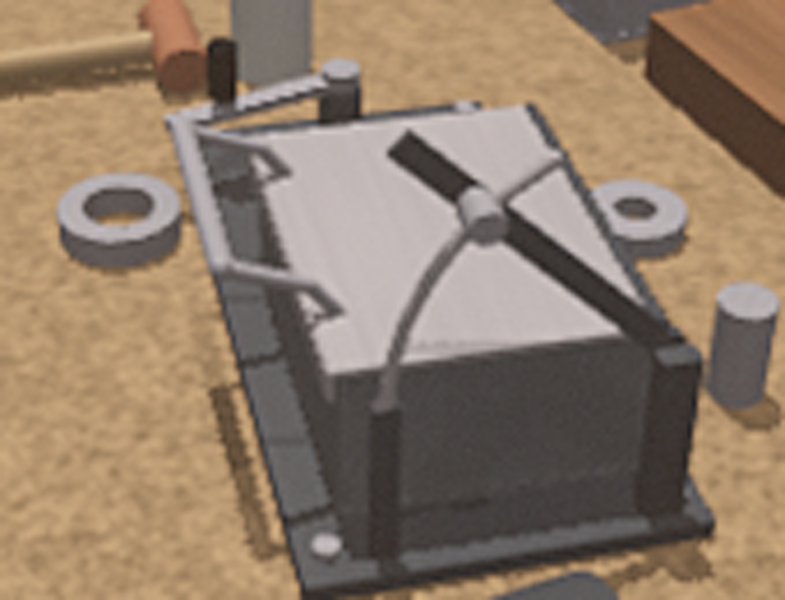

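```bash
cat >> h.py <<'E'
O=np.load('O.npy') if __import__('os').path.exists('O.npy') else None
def toT(W): # world->tester
    a=O[2]; c,s=np.cos(a),np.sin(a); d=W-np.array([O[0],O[1],0]); return np.stack([c*d[...,0]+s*d[...,1],-s*d[...,0]+c*d[...,1],d[...,2]],-1)
def toW(p):
    a=O[2]; c,s=np.cos(a),np.sin(a); return np.array([O[0]+c*p[0]-s*p[1],O[1]+s*p[0]+c*p[1],p[2]])
E
python3 - <<'E'
from h import *
import h
a=np.radians(-11.1)
R=np.array([[np.cos(a),-np.sin(a)],[np.sin(a),np.cos(a)]])
o=np.array([.5678,-.0443])-R@np.array([-.003,-.05])
h.O=np.array([*o,a]); print(h.O)
np.save('O.npy',h.O)
T=toT(np.load('top.npy'));S=toT(np.load('side.npy'))
# cross checks
for n,(u,v) in dict(cFL=(252,164),cNR=(378,254)).items(): print(n,T[v,u])
print('handle T',toT(np.array([.4395,-.0235,.136])), 'exp -.12 -.05')
print('bar centre world',toW([-.12,-.05,.136]),'knob',toT(np.array([.532,.1725,.1])),'post',toT(np.array([.612,.178,.06])),'pivot exp .0 .18', toW([0,.18,0]),'home',toW([0,.1,0]))
for nm,M in(('side',S),('top',T)):
    im=cv2.imread(f'pics/{nm}0.png').max(2)
    for sel in [(abs(M[...,0])<.1)&(abs(M[...,1]+.163)<.008)&(M[...,2]>.115)&(M[...,2]<.25)&(im<90)]:
        p=M[sel]; 
        if len(p)>5:
            A=np.polyfit(.075-p[:,0],p[:,2]-.1,1); print(nm,len(p),'slope',np.degrees(np.arctan(A[0])),A[1],'median ray',np.degrees(np.median(np.arctan2(p[:,2]-.1,.075-p[:,0]))),p.min(0),p.max(0))
for q in ('side',):
    ys,xs=np.where(abs(S[...,1]+.05)<.07); 
    b=S[(abs(S[...,1]+.05)<.055)&(abs(S[...,0]+.12)<.03)&(S[...,2]>.122)&(S[...,2]<.16)]; print('bar side',b.mean(0),b.min(0),b.max(0))
    b=S[(abs(S[...,1]+.05)<.09)&(abs(S[...,0])<.07)&(S[...,2]>.08)&(S[...,2]<.12)]; print('cover z',b.mean(0))
E
```

```text
[ 0.58036998  0.00418707 -0.19373155]
cFL [0.09091409 0.20261535 0.00971249]
cNR [-0.09551512 -0.18355133  0.0100589 ]
handle T [-0.13290431 -0.05428968  0.136     ] exp -.12 -.05
bar centre world [ 0.45298876 -0.02177493  0.136     ] knob [-0.07986904  0.15585196  0.1       ] post [-0.0024245   0.17665083  0.06      ] pivot exp .0 .18 [0.61502393 0.18081975 0.        ] home [0.59962217 0.10231633 0.        ]
side 342 slope 43.50189435098523 -0.0013989370269165925 median ray 42.95744406303682 [-0.06207092 -0.16964493  0.11501461] [ 0.06271018 -0.16144238  0.22913735]
top 141 slope 42.968665146283136 0.005150908699844075 median ray 45.579884025027106 [-0.06237429 -0.16807085  0.11659724] [ 0.06289784 -0.15997147  0.23301851]
bar side [-0.12359294 -0.05112233  0.13980756] [-0.12942613 -0.10498129  0.12663718] [-0.09210089  0.0048001   0.14301644]
cover z [-0.00741773 -0.05595501  0.10274714]
```

Side view confirms the pointer strip sloping at about 43°, the cover shut and the lock bar open at about 1.28 rad. I move above the knob and turn the jaws along its path.

play_rows:
  motion:
    - [0, 0.386, -0.413, -0.05, -0.079]
    - [0, 0.386, -0.413, -0.05, -0.079]
    - [0, 0.386, -0.413, -0.05, -0.079]
    - [0, 0.386, -0.413, -0.05, -0.079]
    - [0, 0.386, -0.413, -0.05, -0.079]
    - [0, 0.386, -0.413, -0.05, -0.079]
    - [0, 0.386, -0.413, -0.05, -0.079]
    - [0, 0.386, -0.413, -0.05, -0.079]
    - [0, 0.386, -0.413, -0.05, -0.079]
    - [0, 0.386, -0.413, -0.05, -0.079]
    - [0, 0.386, -0.413, -0.05, -0.079]
    - [0, 0.386, -0.413, -0.05, -0.079]
    - [0, 0.386, -0.413, -0.05, -0.079]
    - [0, 0.386, -0.413, -0.05, -0.079]
    - [0, 0.386, -0.413, -0.05, -0.079]
    - [0, 0.386, -0.413, -0.05, -0.079]
    - [0, 0.386, -0.413, -0.05, -0.079]
    - [0, 0.386, -0.413, -0.05, -0.079]
    - [0, 0.386, -0.413, -0.05, -0.079]
    - [0, 0.386, -0.413, -0.05, -0.079]

```text
t: 1.77
position: [0.5324, 0.1713, 0.1989]
tool_rot: [-92.3, 90.0, -168.8]
contact_force: [0.5, 0.1, 0.0]
opening: 0.0426
```

play_rows:
  motion:
    - [0, 0, 0, -0.7, -0.042]
    - [0, 0, 0, -0.7, -0.042]
    - [0, 0, 0.03, -0.7, 0]
    - [0, 0, 0, -0.55, 0]
    - [0, 0, 0, -0.2, 0]
    - [0.1, 0, 0, 0, 0]
    - [0.1, 0, 0, 0, 0]

```text
t: 2.35
position: [0.5322, 0.1736, 0.0859]
tool_rot: [105.1, 90.0, 21.4]
contact_force: [1.1, 0.1, -0.1]
opening: 0.0387
```

Run:
```python
from h import *
print(toT(get_obs()['position']),get_obs()['contact_force'])
qs=np.radians(np.append(np.arange(72,-9,-6),-10))
P=np.array([toW([-.08*np.sin(q),.18-.08*np.cos(q),0]) for q in qs])
print(np.round(P[0],4)); print(np.round(np.diff(P,axis=0)[:,:2]/.04,3).tolist())
im,W=cloud('side'); cv2.imwrite('pics/s1.png',cv2.resize(im[150:260,240:400,::-1],(800,550),interpolation=cv2.INTER_CUBIC))
```

```text
[-0.07984183  0.15695873  0.08588774] [ 1.07351002  0.09758061 -0.06920347]
[0.5356 0.1712 0.    ]
[[0.036, -0.206], [0.057, -0.201], [0.078, -0.194], [0.098, -0.185], [0.117, -0.174], [0.134, -0.161], [0.15, -0.146], [0.165, -0.129], [0.177, -0.111], [0.188, -0.092], [0.197, -0.072], [0.203, -0.051], [0.207, -0.029], [0.139, -0.008]]
```

View pics/s1.png

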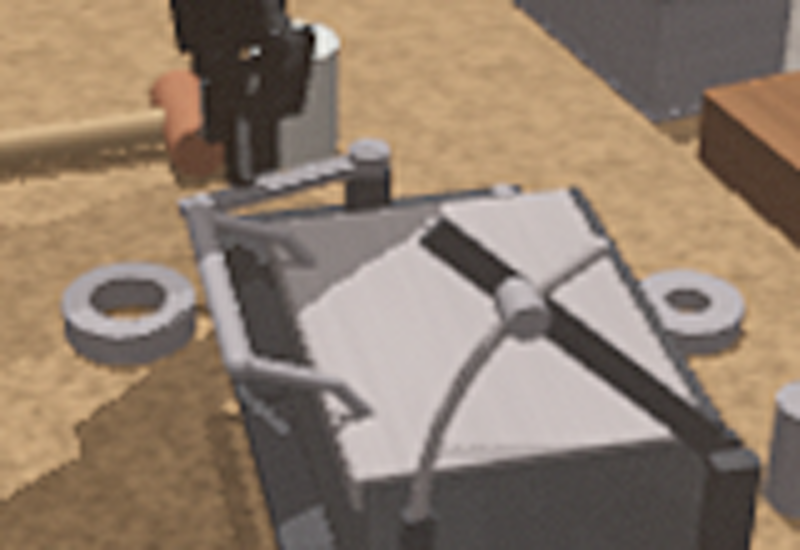

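The fingers stand round the knob at about (255,160) in the crop. I swing it along the arc.

play_rows:
  motion:
    - [0.1, 0.05, -0.206, 0, 0.067]
    - [0.1, 0.064, -0.201, 0, 0.067]
    - [0.1, 0.085, -0.194, 0, 0.067]
    - [0.1, 0.105, -0.185, 0, 0.067]
    - [0.1, 0.124, -0.174, 0, 0.067]
    - [0.1, 0.141, -0.161, 0, 0.067]
    - [0.1, 0.157, -0.146, 0, 0.067]
    - [0.1, 0.172, -0.129, 0, 0.067]
    - [0.1, 0.184, -0.115, 0, 0.067]
    - [0.1, 0.19, -0.1, 0, 0.067]
    - [0.1, 0.2, -0.08, 0, 0.067]
    - [0.1, 0.203, -0.06, 0, 0.067]
    - [0.1, 0.1, -0.02, 0, 0]
    - [0.1, 0.1, -0.02, 0, 0]

```text
t: 3.57
position: [0.6072, 0.1018, 0.0864]
tool_rot: [11.9, 90.0, 0.4]
contact_force: [-17.4, 1.7, 9.1]
opening: 0.0383
```

Run:
```python
from h import *
print(toT(get_obs()['position']),get_obs()['contact_force'])
```

```text
[0.00749627 0.10094277 0.08643946] [-17.43108158   1.73069066   9.1104244 ]
```

play_rows:
  motion:
    - [0.1, 0, 0, 0, 0]
    - [0.1, 0, 0, 0, 0]
    - [0.1, 0, 0, 0, 0]
    - [0.1, -0.15, 0.03, 0, 0]
    - [0, -0.1, 0.02, 0, 0]
    - [0, 0, 0, 0.8, 0]
    - [0, 0, 0, 0.9, 0]
    - [0, 0, 0, 0.9, 0]
    - [-1, 0, 0, 0.9, 0]
    - [-1, -0.5, -0.5, 0, 0]
    - [-1, -0.6, -0.5, 0, 0]
    - [-1, -0.6, -0.5, 0, 0]
    - [-1, -0.6, -0.5, 0, 0]
    - [-1, -0.6, -0.5, 0, 0]
    - [-1, -0.6, -0.5, 0, 0]
    - [-1, 0, 0, 0, 0]

```text
t: 4.9
position: [0.4535, -0.018, 0.2252]
tool_rot: [-136.6, 89.9, -148.1]
contact_force: [-1.0, -0.1, 0.7]
opening: 0.0854
```

Run:
```python
from h import *
print(toT(get_obs()['position']),get_obs()['contact_force'])
im,W=cloud('top'); T=toT(W); im2,W2=cloud('side');S=toT(W2)
for M in (T,S):
    k=M[(abs(M[...,0])<.04)&(abs(M[...,1]-.1)<.03)&(M[...,2]>.08)&(M[...,2]<.11)]; print('knob',len(k),k.mean(0) if len(k) else '')
    b=M[(abs(M[...,1]+.05)<.05)&(abs(M[...,0]+.12)<.03)&(M[...,2]>.138)&(M[...,2]<.148)]; print('bar top',len(b),np.median(b,0) if len(b) else '')
a=cv2.resize(im[160:260,230:400,::-1],(510,300)); b=cv2.resize(im2[150:250,240:410,::-1],(510,300))
cv2.imwrite('pics/s2.png',np.vstack([a,b]))
```

```text
[-0.12023652 -0.04616276  0.22523249] [-1.01637891 -0.08143953  0.6908472 ]
knob 46 [-0.00462457  0.09895807  0.09902357]
bar top 0 
knob 57 [-0.00421683  0.0935882   0.09337198]
bar top 128 [-0.12414363 -0.05343715  0.14070916]
```

View pics/s2.png

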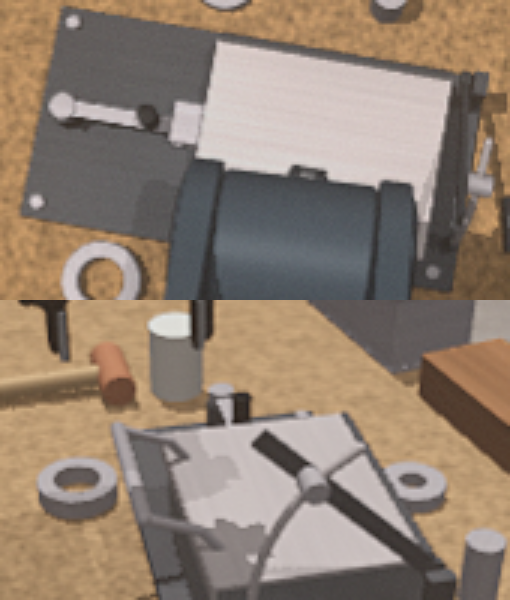

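The lock bar now points from the post (63,107) through the knob (148,117) into the keeper (187,120), and the jaws stand over the handle. I check the residual lock angle numerically before lifting.

Run:
```python
from h import *
im,W=cloud('top'); T=toT(W)
x,y,z=T[...,0],T[...,1],T[...,2]
reg=(abs(x)<.05)&(y>.06)&(y<.21)
bar=reg&(z>.045)&(z<.07)&(y<.165)&(y>.112)
def mid(m): return (np.percentile(T[m],3,0)+np.percentile(T[m],97,0))/2,m.sum()
print('post',mid(reg&(z>.05)&(y>.163)),'knob',mid(reg&(z>.092)&(y<.12)&(y>.085)))
p=np.polyfit(y[bar],x[bar],1);print('bar slope',p[0],'at pivot',np.polyval(p,.18),bar.sum())
kp=reg&(z>.055)&(z<.08)&(y<.08);print('keeper',mid(kp))
# orientation check: plate far edge & plate left
pl=(z>.004)&(z<.02)&(abs(x)<.12)&(y>.1)&(y<.23); r=cv2.minAreaRect(T[pl][:,:2].astype(np.float32)*1000);print(r)
yb=[(x[(z>.095)&(z<.112)&(abs(y-v)<.004)&(abs(x)<.1)].max()) for v in (-.13,-.1,-.07,-.04,-.01,.02,.04)];print(np.round(yb,4))
```

```text
post (array([-0.00409541,  0.17734611,  0.05871   ]), np.int64(82)) knob (array([-0.00379065,  0.10030464,  0.1016016 ]), np.int64(39))
bar slope 0.010973417856289861 at pivot -0.00331413858254689 105
keeper (array([-0.00111783,  0.07027598,  0.07172158]), np.int64(102))
((0.0673675537109375, 164.77243041992188), (239.73756408691406, 129.51319885253906), 0.0023590647615492344)
[0.0773 0.0785 0.0783 0.0777 0.0777 0.0782 0.0774]
```

Lock bar slope 0.011 rad, so it's home. I descend and grip the handle.

play_rows:
  motion:
    - [-1, -0.1, -0.08, -0.6, 0]
    - [-1, 0, 0, -0.7, 0]
    - [-1, 0, 0, -0.7, 0]
    - [-1, 0, 0, -0.4, 0]
    - [-1, 0, 0, -0.15, 0]
    - [1, 0, 0, 0, 0]
    - [1, 0, 0, 0, 0]
    - [1, 0, 0, 0, 0]
    - [1, 0, 0, 0, 0]
    - [1, 0, 0, 0, 0]
    - [1, 0, 0, 0, 0]
    - [1, 0, 0, 0, 0]
    - [1, 0, 0, 0, 0]

```text
t: 6.13
position: [0.4497, -0.0187, 0.1232]
tool_rot: [-178.5, 89.6, 170.1]
contact_force: [-18.2, 3.8, 15.6]
opening: 0.0104
```

Run:
```python
from h import *
o=get_obs();print(toT(o['position']),o['contact_force'],o['wrist_torque'],o['opening'])
# lift steps for arc
a=np.radians(10.46+np.linspace(0,43.2,19)); r=.1983
P=np.array([toW([.0715-r*np.cos(t),-.05,.1+r*np.sin(t)]) for t in a])
print(np.round(np.diff(P,axis=0)/.04,3).tolist())
```

```text
[-0.12382613 -0.04758298  0.1232271 ] [-18.21634782   3.81045634  15.58623055] [ 0.63122978  2.93092521 -0.05309327] 0.010405813776203934
[[0.041, -0.008, 0.203], [0.05, -0.01, 0.201], [0.058, -0.011, 0.199], [0.066, -0.013, 0.196], [0.074, -0.014, 0.194], [0.082, -0.016, 0.19], [0.09, -0.018, 0.187], [0.097, -0.019, 0.183], [0.105, -0.021, 0.178], [0.112, -0.022, 0.174], [0.119, -0.023, 0.169], [0.126, -0.025, 0.163], [0.132, -0.026, 0.158], [0.139, -0.027, 0.152], [0.145, -0.028, 0.146], [0.151, -0.03, 0.14], [0.156, -0.031, 0.133], [0.162, -0.032, 0.127]]
```

play_rows:
  motion:
    - [1, -0.05, 0.01, 0.06, 0]
    - [1, 0, 0, 0, 0]
    - [1, 0, 0, 0, 0]

```text
t: 6.38
position: [0.45, -0.0187, 0.1254]
tool_rot: [179.2, 89.9, 167.9]
contact_force: [-4.9, 1.8, -4.9]
opening: 0.0101
```

play_rows:
  motion:
    - [1, 0.041, -0.008, 0.203, 0]
    - [1, 0.05, -0.01, 0.201, 0]
    - [1, 0.058, -0.011, 0.199, 0]
    - [1, 0.066, -0.013, 0.196, 0]
    - [1, 0.074, -0.014, 0.194, 0]
    - [1, 0.082, -0.016, 0.19, 0]
    - [1, 0, 0, 0, 0]
    - [1, 0, 0, 0, 0]

```text
t: 7.05
position: [0.4648, -0.0216, 0.1735]
tool_rot: [-178.4, 89.8, 170.2]
contact_force: [-8.9, 1.7, -4.3]
opening: 0.0104
```

```bash
cat > ang.py <<'E'
from h import *
o=get_obs();print(toT(o['position']),o['contact_force'],o['opening'])
for n in('side','top'):
    im,W=cloud(n); T=toT(W); x,y,z=T[...,0],T[...,1],T[...,2]
    m=(abs(y+.05)<.1)&(x>-.07)&(x<.06)&(z>.112)&(im.min(2)>110)
    t=np.degrees(np.arctan2(z-.104,.0715-x)); 
    h_,e=np.histogram(t[m],np.arange(0,80,2)); k=e[h_.argmax()]+1; m&=abs(t-k)<7
    A=np.c_[x[m],y[m],np.ones(m.sum())]
    for _ in range(4):
        c=np.linalg.lstsq(A,z[m],rcond=None)[0]; r=z[m]-A@c; keep=abs(r)<2*r.std()+1e-4; mm=np.where(m); m=np.zeros_like(m); m[mm[0][keep],mm[1][keep]]=True; A=A[keep]
    q=np.degrees(np.arctan(-c[0])); print(n,'cover',q,m.sum(),r.std(),'y slope',c[1])
    p=(abs(x)<.09)&(abs(y+.163)<.007)&(z>.115)&(z<.25)&(im.max(2)<90)
    if p.sum()>30: print('pointer',np.degrees(np.arctan(np.polyfit(-x[p],z[p],1)[0])),p.sum())
    cv2.imwrite(f'pics/a_{n}_{o["t"]:.1f}.png',cv2.resize(im[120:260,240:420,::-1],(720,560)))
E
python3 ang.py
```

```text
[-0.10846237 -0.04758885  0.17351883] [-8.93120229  1.7400497  -4.33349188] 0.010412968995706502
side cover 14.547620723385428 1442 0.0006280082588665546 y slope 0.00026998487213864
pointer 43.686473474976715 335
top cover 13.697684708565168 1793 0.0015893207204476403 y slope -0.0002570959651294058
pointer 42.847846154155334 144
```

play_rows:
  motion:
    - [1, 0.085, -0.018, 0.187, 0]
    - [1, 0.092, -0.019, 0.183, 0]
    - [1, 0.1, -0.021, 0.178, 0]
    - [1, 0.11, -0.022, 0.174, 0]
    - [1, 0.119, -0.023, 0.169, 0]
    - [1, 0.126, -0.025, 0.163, 0]
    - [1, 0.132, -0.026, 0.158, 0]
    - [1, 0.139, -0.027, 0.152, 0]
    - [1, 0.145, -0.028, 0.146, 0]
    - [1, 0.151, -0.03, 0.14, 0]
    - [1, 0, 0, 0, 0]
    - [1, 0, 0, 0, 0]

```text
t: 8.15
position: [0.5118, -0.031, 0.2399]
tool_rot: [-178.5, 89.7, 170.2]
contact_force: [-18.6, 4.3, 6.3]
opening: 0.01
```

```bash
python3 ang.py
```

```text
[-0.06055836 -0.04772191  0.23994221] [-18.60348157   4.25426517   6.28545608] 0.009969536106178638
side cover 37.73397892336094 853 0.0005408813077435676 y slope 0.0024292392195116586
pointer 43.810997865475926 388
top cover 37.48352631446359 40 0.0014174588316687045 y slope -0.04129861585140307
pointer 42.825806146762496 145
```

play_rows:
  motion:
    - [1, 0.11, -0.022, 0.125, 0]
    - [1, 0.12, -0.024, 0.12, 0]
    - [1, 0.09, -0.018, 0.075, 0]
    - [1, 0, 0, 0, 0]
    - [1, 0, 0, 0, 0]
    - [1, 0, 0, 0, 0]

```text
t: 8.75
position: [0.5256, -0.0337, 0.2523]
tool_rot: [-179.9, 89.9, 168.8]
contact_force: [-9.2, 3.0, -2.2]
opening: 0.0099
```

```bash
python3 ang.py; ls pics
```

```text
[-0.04641011 -0.04776091  0.25230839] [-9.17058188  2.97358323 -2.15145774] 0.009904587714597728
side cover 43.0354212518971 788 0.0004923410990463877 y slope 0.002807000469009807
pointer 43.69369956812987 388
top cover -25.646682559654142 4 0.0007281419107849521 y slope -6.963975215400187
pointer 42.89320341190602 146
a_side_7.0.png
a_side_8.2.png
a_side_8.8.png
a_top_7.0.png
a_top_8.2.png
a_top_8.8.png
c1.png
c2.png
s1.png
s2.png
side0.png
top0.png
```

View pics/a_side_8.8.png

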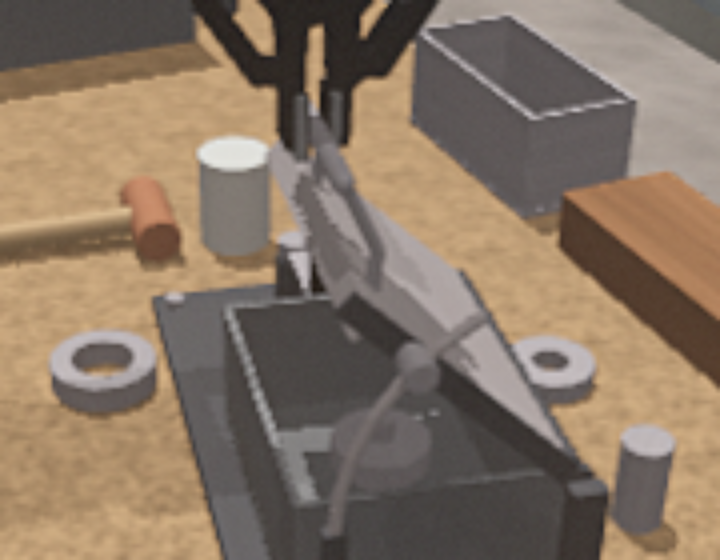

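play_rows:
  motion:
    - [1, 0, 0, 0, 0]
    - [1, 0, 0, 0, 0]
    - [1, 0, 0, 0, 0]
    - [1, 0, 0, 0, 0]
    - [1, 0, 0, 0, 0]
    - [1, 0, 0, 0, 0]

```text
t: 9.35
position: [0.5256, -0.0338, 0.2523]
tool_rot: [-179.2, 89.9, 169.4]
contact_force: [-9.1, 2.7, -3.0]
opening: 0.0099
```

The cover lies along the pointer strip (strip from (350,300) to (580,460)). The fingers grip the bar near (330,150), and the pose is steady.

```bash
python3 -c "
from rig import *
print(finish_job())"
```

```text
the job is handed in; nothing more can be done
None
```

I swung the lock bar home while the cover was shut. I then gripped the cover handle, lifted it along its arc to the pointer's angle, and handed in at about 9.4 s with the grip still closed.

**Lock bar:** I measured it 0.011 rad from home before lifting and did not measure it again afterwards.

**Cover angle:** The side camera gave the cover at 43.0° against the pointer at 43.7°, inside the 4° limit.

**Pointer:** The top camera put the pointer at 42.9°. It read the same before and after the lift to within about 0.2°, so it did not shift.

**Grip:** The pose held steady for the last 0.6 s, with the fingers closed on the bar and about 10 N of contact force.

**Weak spots:**
- The final cover angle rests on the side view alone, because the arm blocked the top camera's view of the cover and its fit failed.
- My tester position was off by about 3.5 mm in x, which I corrected for.
- I did not measure the other bench items again. The ones visible in the last picture looked undisturbed.

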